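Run a quick-release vise up to a pine offcut and screw it tight

TASK

Clamp the pine offcut that lies loose between the jaws of the quick-release vise on the riser board. Squeeze the vise's release lever against the side of the slide, run the slide forward with the lever still squeezed until the jaw meets the wood and has pushed it up against the fixed jaw, and let go. Then tighten the screw: swing the upright T-bar over clockwise (seen from the T-bar's end of the vise), from leaning left until it leans clearly to the right, and leave the wood held tight with the bar there.

Things in the scene. Friction and masses are not known exactly. Their poses are not given: they have to be found in the camera images.
- vise: Grey vise on a 70 mm high plywood riser. Origin: centre of its base's underside (205 x 100 mm). x runs along the screw from the T-bar (-x, robot's side) to the fixed jaw, y left, z up. Bed: 62 mm wide, top at z = 30 mm. On it a slide carries T-bar, screw, housing with release lever, and moving jaw. Lever free: a pawl catches on a rack and locks it; squeezed: it runs with 2 N of friction.
- grip_point (a point): Where to squeeze, moves with the slide: z = 60 mm, x = slide - 87 mm in the vise's frame, y = 0. The housing's fixed flank is 24 mm to +y; the lever's outer face 24 mm to -y when squeezed, about 35 mm when free (60 mm over both). Housing top 20 mm above the point; the housing spans 13 mm behind to 37 mm before it. Jaw (76 mm wide) begins 42 mm before, T-bar 74 mm behind.
- release_lever (a joint): Angle of the lever, a ribbed steel plate 54 x 38 x 8 mm (z 38 to 76 mm above the vise's underside) on the right (-y) flank of the slide, hinged upright at its jaw end, free end to -x: 0 free (up to 0.16 on a rack tooth), 0.25 rad squeezed flat (stop). About 8 N at the grip point squeezes it; a spring returns it. Beyond 0.18 the slide runs free.
- slide (a joint): Travel of the slide (with lever, jaw and screw) along the vise's x, in m: 0 fully open, grows as it closes, up to 0.090. Lever free, it cannot pass 0.022 from the open side. Brought up to the wood (about 0.067) and let go, it can slip back up to 4 mm before it catches; the screw takes that up.
- jaw_face (a point): Centre of the moving jaw's gripping face (76 x 38 mm), 51 mm above the vise's underside; in the vise's frame x = -25 mm + slide + 8 mm per rad of screw, less the jaw's spring travel.
- fixed_face (a point): Centre of the fixed jaw's gripping face (76 x 40 mm), at (70, 0, 51) mm in the vise's frame; the fixed jaw's top is at z = 76 mm.
- jaw: The moving jaw, a grey plate with a steel facing, 14 x 76 x 42 mm, top 73 mm above the vise's underside; origin at bed height on its gripping face. The slide's screw pushes it out; it is sprung (2 N, then 5 N per mm, up to 9 mm), so the more the screw is turned against the wood the harder it presses.
- screw (a joint): Angle of the screw and its T-bar, rad: 0 long end straight up, negative leaning left (+y), positive leaning right (-y), which is clockwise seen from the T-bar's end; stops at -1.0 and 1.0. Clockwise tightens: the jaw moves out 8 mm per rad. It stays where left (friction 0.35 Nm; 4 to 10 N near the ball turns it).
- bar_tip (a point): Centre of the 15 mm ball at the upper end of the T-bar, 92 mm from the screw's axis. Bar 9 mm thick. In the vise's frame the axis lies at y = +5 mm, z = 52 mm, and the bar swings in the plane x = slide - 161 mm. Its short lower end reaches 30 mm from the axis.
- offcut: Pine offcut 33 x 135 x 21 mm, loose on the vise's bed between the jaws, its length across the vise and sticking out on both sides; origin at the centre of its underside, y along its length, z up.

How it is judged:
By the outcome, as a careful person would: the job done as asked, in the order asked, and still so for the second after the job is handed in, with the robot touching nothing.
It also fails if it takes over 38 s, if anything falls off the work surface, if the arm or the gripper's body presses on something with over 40 N, if the wrist force passes 120 N, or if a joint passes its speed limit or range.

ROBOT

A 6-joint arm with a two-finger parallel gripper is mounted at the origin on a cart in front of the work surface, level with it; the furniture and walls round the work are solid. World frame = base frame: x ahead of the robot, y to its left, z up, the work surface at z = 0. Lengths are in mm, angles in rad, forces in N, time in s.
With the tool pointing down it reaches from about 350 to 775 mm from the base axis. Payload 5.5 kg.
Tool frame: the origin (TCP) lies at the very end of the fingers, on their centre line; the grasp point (between the pads) lies manip.hold_point_z behind it (manip.hold_point_z is the distance from the TCP to the grasp point, in mm); z points along the fingers, y is the line along which they close (so a half turn about z gives the same grasp; the last joint's range is limited). The gripper opens to 85 mm and grips with 20 to 120 N. Pads are 22 mm wide; open, the fingers measure 114 mm over their backs; the gripper's body (76 mm by 85 mm) begins 54 mm behind the grasp point. The pads swing forward as they close: fully open they stand 13 mm farther back than shut.
Start: joints at [-1.389, 0.313, 0.046, 1.304, 0, 1.431], TCP at [181.855, -545.532, 193.523] pointing down, gripper open.
Joint ranges: [-2.76, 2.76], [-0.86, 1.69], [-1.03, 1.26], [-2.2, 2.34], [-1.47, 1.5], [-3.14, 3.14]. Speed limits (rad/s): [2.57, 2.57, 3.14, 3.14, 3.14, 3.14].

INTERFACE

Orientations are given as a rotation vector (axis times angle).
In Python, from workcell import manip gives the robot as it stands. The module is installed in compiled form; this text tells all that it offers.
- The arm moves only by the tool move_arm, never from a script. Its argument "deltas" is text: rows parted by semicolons, each of 7 numbers parted by spaces: the shift along the tool's x, y, z scaled (see below), then the turn, a rotation vector about the tool's x, y, z scaled (see below), then the closure, from -1 (fully open) to 1 (shut). A call has 1 to 20 rows; each row shifts and turns the commanded pose from where the row before left it, along the tool's axes as they then stand; what a row does not reach is not made up. The controller multiplies each number of a shift by 0.06 m and each number of a turn by 0.12 rad. A row lasts 1/8 s, in which the tool goes at most 62.5 mm and 10.7 degrees, less where a joint would pass 70% of its speed; a pose out of reach is approached as far as the arm can. A call with a number of a shift or a turn outside -1 to 1 is refused whole. A call with a gripper value outside its range is refused whole. The fingers move at their own pace and stop on an object; "force" is the grip in N (left out, the last holds). Time passes only in rows, so rows that do not move let the fingers close. It gives the time, the measured TCP pose, the force, the opening and the grip force at its end, in the units of the state.
- manip.get_obs(): the state, without advancing time (a new reading comes with each control period).
- manip.grab_frame(name): name is "scene" or "side" or "wrist"; returns a dict with "color" (420x560x3 uint8, red, green, blue), "fx", "fy", "cx", "cy" (pixels), "R" (3x3) and "t" (3): a world point X has camera coordinates R X + t. Camera axes: x right, y down, z forward; pixel columns grow to the right and rows downward; lengths in mm; the calibration is good to about 2 mm. A picture is of the moment at which its call begins. There is no depth.
- manip.close_job(): hands the job in; it is judged then, once.
The state is a dict: "clock": time; "joint_positions": joint angles; "joint_velocities": joint speeds; "effort": joint torques, N m; "tcp_pos": TCP position; "ee_rot": TCP orientation; "force": force on the tool from outside, world axes, zero at the start; "ft_torque": the same for the moment, N m; "gripper_width": opening from 0.0 (shut) to 1.0 (fully open); "finger_force": force on a finger pad.
Only numpy, scipy, OpenCV 4.12 (cv2) and the standard library are available. Lean on these libraries where they do the work, as an engineer would, in place of code of your own. Each camera call takes 0.05 s, during which the arm holds its last target. There are 200 camera calls.

## Working session

There is one attempt and no reset: what is moved stays moved. The work goes in short steps, Python scripts to look and compute and a tool call to move; the robot and the scene stay as the last step left them, time stands still between calls to the robot, and variables do not carry over. Pictures are saved under pics/ and viewed, at most 10 in all, crops included, and the job is handed in when it is done.

Besides the shell and the picture viewer there is one more tool, called after ">>>" as name(argument=value, ...) on one line, values as JSON. move_arm: Moves the arm, as the interface text tells. Its arguments: {"type":"object","properties":{"deltas":{"type":"string"},"force":{"type":"number"}},"required":["deltas"]}

```bash
mkdir -p pics; python3 - <<'E'
from workcell import manip
import cv2
print(manip.hold_point_z, manip.get_obs())
for n in ("scene","side"):
    f=manip.grab_frame(n); cv2.imwrite(f"pics/{n}0.png",f["color"][:,:,::-1])
    print(n,f["fx"],f["fy"],f["cx"],f["cy"],f["R"],f["t"])
E
```

```text
18.700000000000003 {'clock': 0.0, 'joint_positions': array([-1.38859770e+00,  3.14017615e-01,  4.49621261e-02,  1.30357236e+00,
        1.25240242e-05,  1.43123109e+00]), 'joint_velocities': array([-0.00036385, -0.00086537,  0.00082105,  0.00118415, -0.00012835,
       -0.00081567]), 'effort': array([ 5.08412631e-04, -4.80629325e+01,  2.98530900e+01,  1.95411901e-02,
       -1.64716389e-04,  1.65743779e-05]), 'tcp_pos': array([ 181.74685034, -544.91455157,  192.59223274]), 'ee_rot': array([-3.09921564e+00, -5.02954603e-01,  4.16299048e-05]), 'force': array([-0.47697259, -0.13955506, -0.16105399]), 'ft_torque': array([ 0.00785065, -0.00751971, -0.00053605]), 'finger_force': 0.0, 'gripper_width': 1.0012023116605848}
scene 449.4570736571855 449.4570736571855 273.59736467741044 201.54007216107627 [[ 0.54230843  0.84016696  0.00458636]
 [ 0.74485463 -0.47824669 -0.46526518]
 [-0.38870702  0.2557334  -0.88515947]] [  29.11981457 -431.93897117 1301.53341104]
side 463.2982218632797 463.2982218632797 270.30868577377106 203.60232520027947 [[-0.71399877  0.7000682   0.01050095]
 [ 0.56280674  0.58279844 -0.58616939]
 [-0.41647849 -0.41261422 -0.81012047]] [ 591.52383293   52.63313911 1083.35208831]
```

View pics/scene0.png

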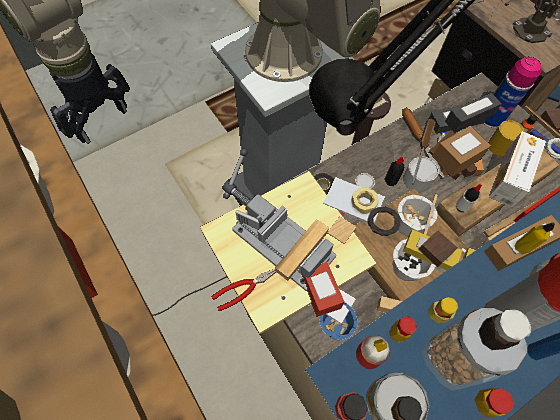

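View pics/side0.png

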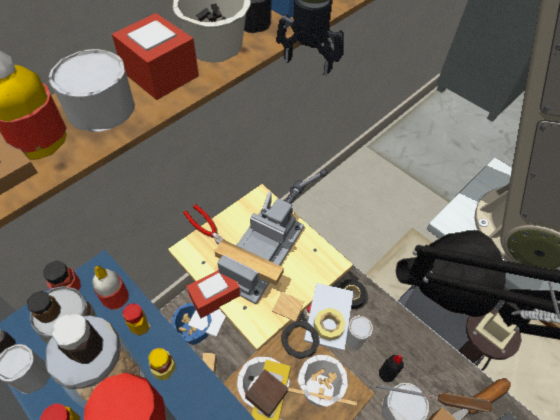

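The scene view shows the vise at about (235–335, 150–285) and the T-bar ball at (242,153). In the side view the vise is at about (220–325, 170–300). I'll enlarge both.

```bash
python3 - <<'E'
import cv2
a=cv2.imread("pics/scene0.png")[145:295,195:355]; b=cv2.imread("pics/side0.png")[160:310,190:350]
cv2.imwrite("pics/sc1.png",cv2.resize(a,None,fx=4,fy=4,interpolation=cv2.INTER_CUBIC))
cv2.imwrite("pics/si1.png",cv2.resize(b,None,fx=4,fy=4,interpolation=cv2.INTER_CUBIC))
E
```

```text
(no output)
```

View pics/sc1.png

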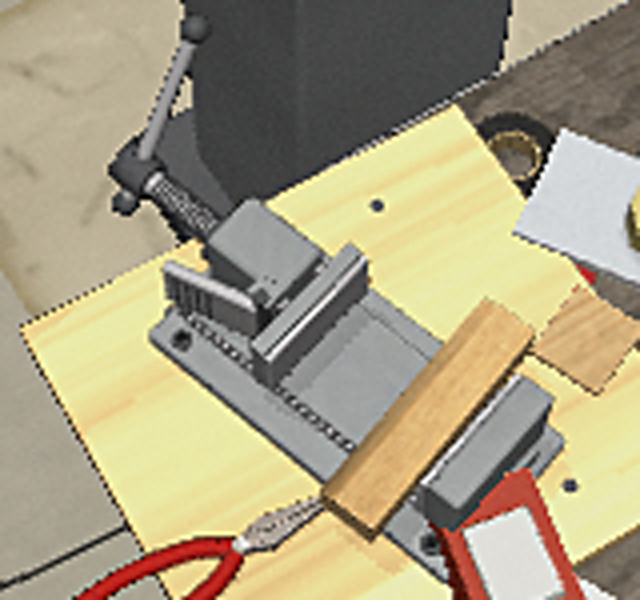

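View pics/si1.png

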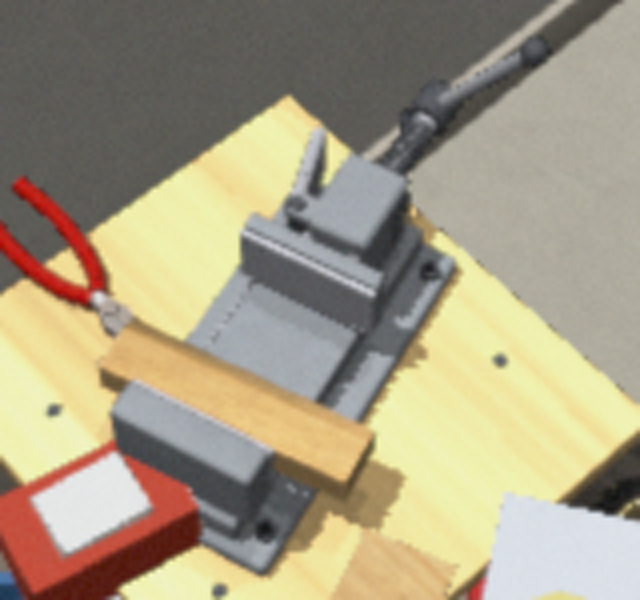

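The crops show the scene ball at (196,27), its hub at (133,168), the fixed jaw's face edge from (422,487) to (518,377), and the moving jaw's top edge from (267,360) to (367,260). In the side view the ball is at (536,48). I'll fit the vise pose, slide and screw to these points.

```bash
cat > fit.py <<'E'
import numpy as np
from scipy.optimize import least_squares
from workcell import manip
C={n:manip.grab_frame(n) for n in("scene","side")}
O={"scene":(195,145),"side":(190,160)}
def proj(n,X):
    f=C[n];c=f["R"]@X+f["t"];return np.array([f["fx"]*c[0]/c[2]+f["cx"],f["fy"]*c[1]/c[2]+f["cy"]])
def pts(s,q,h):
    j=-25+s+8*q;g=s-87
    return dict(ball=(s-161,5-92*np.sin(q),52+92*np.cos(q)),hub=(s-161,5,52),
     fR=(70,-38,76),fL=(70,38,76),jR=(j,-38,73),jL=(j,38,73),
     hbL=(g-13,24,80),hfL=(g+37,24,80),bbL=(-102.5,50,h),bbR=(-102.5,-50,h),bfL=(102.5,50,h))
M=[("scene","ball",196,27),("scene","hub",133,168),("scene","fR",422,487),("scene","fL",518,377),("scene","jR",267,360),("scene","jL",367,260),
("scene","hbL",250,198),("scene","hfL",322,250),("scene","bbR",150,335),
("side","ball",536,48),("side","hub",433,100),("side","fR",130,383),("side","fL",275,449),("side","jR",243,235),("side","jL",378,294),
("side","hbL",410,183),("side","hfL",367,250),("side","bbL",457,262),("side","bfL",265,573)]
def res(p):
    x,y,z,a,s,q,h=p;P=pts(s,q,h);R=np.array([[np.cos(a),-np.sin(a),0],[np.sin(a),np.cos(a),0],[0,0,1]]);r=[]
    for n,k,u,v in M: r+=list(proj(n,R@np.array(P[k])+[x,y,z])-[O[n][0]+u/4,O[n][1]+v/4])
    return np.array(r)
b=min((least_squares(res,[500,0,70,a,10,-.7,10],loss="soft_l1") for a in(-1,0,1)),key=lambda b:b.cost)
print(b.cost,b.x.round(3))
for m,r in zip(M,res(b.x).reshape(-1,2)): print(m[:2],r.round(1))
E
python3 fit.py
```

```text
14.13537904416351 [ 521.895 -345.124   65.361  414.975    2.044   -0.589   16.315]
('scene', 'ball') [-0.4  1.2]
('scene', 'hub') [1.  1.2]
('scene', 'fR') [ 0.  -0.7]
('scene', 'fL') [ 0.6 -1.2]
('scene', 'jR') [0.2 0.6]
('scene', 'jL') [ 0.1 -0.5]
('scene', 'hbL') [-1.3 -2.1]
('scene', 'hfL') [-0.8 -0.8]
('scene', 'bbR') [-0.3  0.1]
('side', 'ball') [-0.2  2.4]
('side', 'hub') [0.3 3. ]
('side', 'fR') [ 0.5 -0.7]
('side', 'fL') [-0.6  0.7]
('side', 'jR') [-1.  -0.4]
('side', 'jL') [-1.1  0.9]
('side', 'hbL') [ 1.4 -1.8]
('side', 'hfL') [ 0.4 -0.6]
('side', 'bbL') [-0.  -0.5]
('side', 'bfL') [-0.9  0.7]
```

```bash
sed -i 's/P=pts(s,q,h);/z=70;P=pts(s,q,h);/; s/a in(-1,0,1)/a in(.3,.2)/' fit.py; python3 fit.py
```

```text
16.60946341348367 [ 522.701 -344.991   54.103  502.941    2.792   -0.588   13.084]
('scene', 'ball') [-0.1  0.4]
('scene', 'hub') [1.3 0.7]
('scene', 'fR') [ 0.5 -1.2]
('scene', 'fL') [ 1.2 -1.9]
('scene', 'jR') [0.7 0.2]
('scene', 'jL') [ 0.7 -1.1]
('scene', 'hbL') [-0.9 -2.7]
('scene', 'hfL') [-0.2 -1.4]
('scene', 'bbR') [-0.2  0.1]
('side', 'ball') [-0.5  1.3]
('side', 'hub') [-0.1  2.1]
('side', 'fR') [ 0.1 -1.6]
('side', 'fL') [-0.9 -0.1]
('side', 'jR') [-1.6 -1.1]
('side', 'jL') [-1.5  0.2]
('side', 'hbL') [ 1.1 -2.7]
('side', 'hfL') [ 0.  -1.4]
('side', 'bbL') [-0.2 -0.7]
('side', 'bfL') [-1.1  0.7]
```

The refit gives the vise at about (522, -345) with yaw 0.286, slide about 2.5 mm and screw about -0.59. The tool x axis is nearly along the vise x. I'll hover over the grip point.

>>> move_arm(deltas="0 0 -0.5 0 0 0.3 -1; 0.4 -0.13 -0.5 0 0 0 -1; 0.7 -0.22 0 0 0 0 -1; 0.75 -0.24 0 0 0 0 -1; 0.75 -0.24 0 0 0 0 -1; 0.75 -0.24 0 0 0 0 -1; 0.75 -0.24 0 0 0 0 -1; 0.6 -0.2 0 0 0 0 -1; 0.28 -0.08 0 0 0 0 -1; 0 0 0 0 0 0 -1; 0 0 0 0 0 0 -1", force=40)

```text
clock: 1.68
tcp_pos: [440.8, -370.4, 253.4]
ee_rot: [3.11, 0.446, -0.001]
force: [0.0, -0.5, -0.6]
gripper_width: 1.002
finger_force: 0.0
```

```bash
cat > st.py <<'E'
import numpy as np
from scipy.spatial.transform import Rotation as Ro
from workcell import manip
a=.286;V=np.array([522.5,-345,70]);Rv=Ro.from_euler("z",a).as_matrix()
def state():
    o=manip.get_obs();print("t",round(o["clock"],2),"tcp vise",(Rv.T@(o["tcp_pos"]-V)).round(1),"R",(Rv.T@Ro.from_rotvec(o["ee_rot"]).as_matrix()).round(3).tolist(),"F vise",(Rv.T@o["force"]).round(1),"w",round(o["gripper_width"],3),"ff",round(o["finger_force"],1))
def px(f,p):
    c=f["R"]@(Rv@np.array(p)+V)+f["t"];return (f["fx"]*c[0]/c[2]+f["cx"],f["fy"]*c[1]/c[2]+f["cy"])
if __name__=="__main__": state()
E
python3 - <<'E'
from st import *
import cv2
state()
f=manip.grab_frame("wrist");im=cv2.resize(f["color"][:,:,::-1],(784,588),interpolation=cv2.INTER_CUBIC)
s=2.5;g=s-87
for p in[(70,-38,76),(70,38,76),(g+37,24,80),(g-13,24,80),(s-30,38,73),(s-30,-38,73),(s-161,56,128),(g,0,80)]:
    u=np.array(px(f,p))*1.4
    cv2.circle(im,tuple(int(k) for k in u),4,(0,0,255),1)
    print(p,u.round(0))
cv2.imwrite("pics/w1.png",im)
E
```

```text
t 1.68 tcp vise [-85.5  -1.4 183.4] R [[1.0, -0.001, -0.001], [-0.001, -1.0, -0.0], [-0.001, 0.0, -1.0]] F vise [-0.1 -0.5 -0.6] w 1.002 ff 0.0
(70, -38, 76) [458.  14.]
(70, 38, 76) [326.  14.]
(-47.5, 24, 80) [355. 220.]
(-97.5, 24, 80) [358. 293.]
(-27.5, 38, 73) [334. 187.]
(-27.5, -38, 73) [451. 187.]
(-158.5, 56, 128) [302. 410.]
(-84.5, 0, 80) [393. 275.]
```

View pics/w1.png

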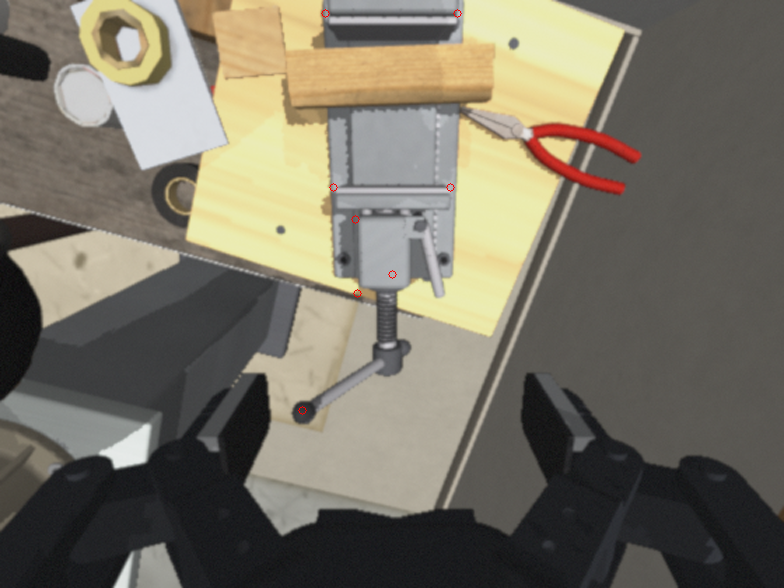

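The projected points land on the vise, ball and jaws within about 2 mm. The slide is open, and the lever is on the right with its tip near (440,293). I'll descend and squeeze.

>>> move_arm(deltas="0 0.01 0.7 0 0 0 -1; 0 0 0.8 0 0 0 -1; 0 0 0.6 0 0 0 -1; 0 0 0.2 0 0 0 -1; 0 0 0.08 0 0 0 -1; 0 0 0 0 0 0 -1; 0 0 0 0 0 0 -1")

```text
clock: 2.6
tcp_pos: [442.5, -371.2, 112.3]
ee_rot: [3.107, 0.447, 0.002]
force: [0.3, -0.0, -0.1]
gripper_width: 1.0
finger_force: 0.0
```

```bash
python3 st.py
```

```text
t 2.6 tcp vise [-84.1  -2.6  42.3] R [[1.0, -0.0, 0.001], [-0.0, -1.0, -0.002], [0.001, 0.002, -1.0]] F vise [ 0.2 -0.1 -0.1] w 1.0 ff 0.0
```

Center on y=0 while closing.

>>> move_arm(deltas="0 -0.04 0.02 0 0 0 1; 0 0 0 0 0 0 1; 0 0 0 0 0 0 1; 0 0 0 0 0 0 1; 0 0 0 0 0 0 1; 0 0 0 0 0 0 1; 0 0 0 0 0 0 1; 0 0 0 0 0 0 1", force=40)

```text
clock: 3.6
tcp_pos: [442.4, -368.5, 112.2]
ee_rot: [3.107, 0.448, 0.005]
force: [-0.7, 2.4, 12.4]
gripper_width: 0.002
finger_force: 6.2
```

```bash
python3 st.py
```

```text
t 3.6 tcp vise [-83.5  -0.   42.2] R [[1.0, 0.0, 0.003], [0.0, -1.0, -0.003], [0.003, 0.003, -1.0]] F vise [ 0.   2.5 12.4] w 0.002 ff 6.2
```

```bash
python3 - <<'E'
from st import *
import cv2
a=manip.grab_frame("scene")["color"][120:270,195:345,::-1];b=manip.grab_frame("side")["color"][120:270,220:370,::-1]
r=lambda i:cv2.resize(i,(400,400),interpolation=cv2.INTER_CUBIC)
cv2.imwrite("pics/c2.png",np.hstack([r(a),r(b)]))
E
```

```text
(no output)
```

View pics/c2.png

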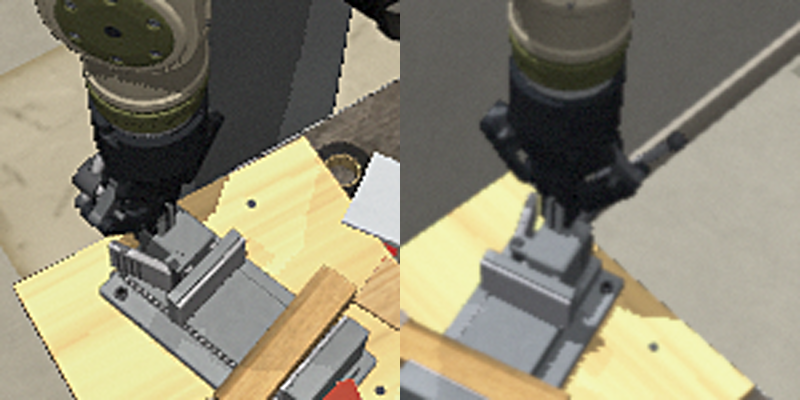

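The fingers have shut behind the housing, at about (165,215) on the left and (555,215) on the right. I'll check where the TCP and slide project.

```bash
python3 - <<'E'
from st import *
import cv2
o=manip.get_obs();p=Rv.T@(o["tcp_pos"]-V)
a=manip.grab_frame("scene");b=manip.grab_frame("side");w=manip.grab_frame("wrist")
def crop(f,x,y,n=150):
    im=cv2.resize(f["color"][y:y+n,x:x+n,::-1],(400,400),interpolation=cv2.INTER_CUBIC)
    for q,c in[(p,(0,0,255)),(p+[0,0,40],(0,255,0)),((-97.5,24,80),(255,0,0)),((-27.5,38,73),(255,0,255)),((-158,5,52),(0,255,255))]:
        u=(np.array(px(f,q))-[x,y])*400/n;cv2.circle(im,tuple(int(k) for k in u),4,c,1)
    return im
cv2.imwrite("pics/c3.png",np.hstack([crop(a,195,120),crop(w,140,20,300)]))
E
```

```text
(no output)
```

View pics/c3.png

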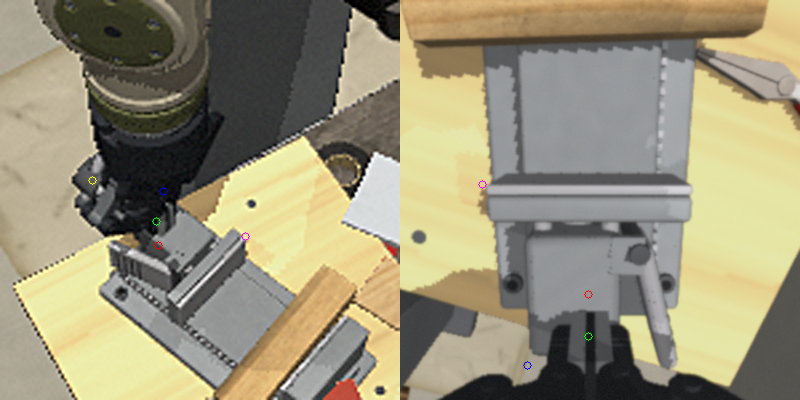

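```bash
python3 - <<'E'
from st import *
f=manip.grab_frame("wrist");o=manip.get_obs();T=Ro.from_rotvec(o["ee_rot"]).as_matrix();t=o["tcp_pos"]
for x in(-11,0,11):
  for k in(0,13,20,40):
    c=f["R"]@(t+T@np.array([x,0,-k]))+f["t"];u=np.array([f["fx"]*c[0]/c[2]+f["cx"],f["fy"]*c[1]/c[2]+f["cy"]])
    print(x,k,((u-[140,20])/.75).round(0))
C=-f["R"].T@f["t"];print("cam vise",Rv.T@(C-V),"cam tool",T.T@(C-t))
for n in("scene","side"):
  f=manip.grab_frame(n)
  for x in (-85,-95): print(n,np.round(px(f,(x,0,80)),1),np.round(px(f,(x,0,42)),1))
E
```

```text
-11 0 [189. 316.]
-11 13 [189. 329.]
-11 20 [189. 336.]
-11 40 [189. 362.]
0 0 [189. 294.]
0 13 [189. 306.]
0 20 [189. 313.]
0 40 [189. 336.]
11 0 [189. 273.]
11 13 [189. 283.]
11 20 [189. 289.]
11 40 [188. 310.]
cam vise [-6.15220068e+00  5.85923771e-04  2.22594761e+02] cam tool [  77.77737137    0.59216981 -180.17503923]
scene [253.2 203.1] [253.8 211.6]
scene [249.5 200.2] [250.2 208.7]
side [280.2 202.5] [279.7 213.3]
side [282.6 199. ] [282.  209.9]
```

>>> move_arm(deltas="0 0 0 0 0 0 -1; 0 0 0 0 0 0 -1; 0 0 0 0 0 0 -1; 0 0 0 0 0 0 -1; 0 0 0 0 0 0 -1; 0 0 0 0 0 0 -1")

```text
clock: 4.75
tcp_pos: [441.0, -367.8, 109.2]
ee_rot: [-3.109, -0.447, 0.001]
force: [0.3, 0.1, -0.1]
gripper_width: 1.004
finger_force: 0.0
```

```bash
python3 - <<'E'
from st import *
import cv2
state()
w=manip.grab_frame("wrist");a=manip.grab_frame("scene")
i=w["color"][40:400,100:460,::-1].copy();j=cv2.resize(a["color"][150:240,220:310,::-1],(360,360),interpolation=cv2.INTER_CUBIC)
cv2.imwrite("pics/w4.png",np.hstack([i,j]))
E
```

```text
t 4.75 tcp vise [-84.7   1.1  39.2] R [[1.0, -0.0, -0.0], [-0.0, -1.0, 0.001], [-0.0, -0.001, -1.0]] F vise [ 0.3 -0.  -0.1] w 1.004 ff 0.0
```

View pics/w4.png

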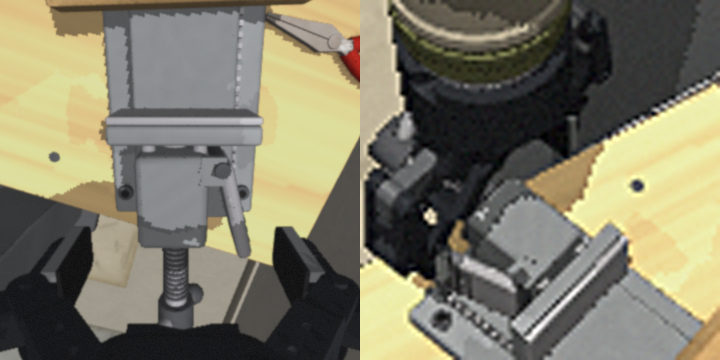

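Wrist view: housing back edge is at row 245, columns 140–205. The lever tip is at (242,255), and the pads' tips are near (95,228) and (277,228). I'll compare these with the projected pad corners.

```bash
python3 - <<'E'
from st import *
f=manip.grab_frame("wrist");o=manip.get_obs();T=Ro.from_rotvec(o["ee_rot"]).as_matrix();t=o["tcp_pos"]
print(f["fx"],f["cy"],(T.T@f["R"].T).round(3))
for k in(0,13,30,50):
  for x in(-11,11):
    for y in (-42.5,):
      c=f["R"]@(t+T@np.array([x,y,-k]))+f["t"];print(x,y,k,np.round([f["fx"]*c[0]/c[2]+f["cx"]-100,f["fy"]*c[1]/c[2]+f["cy"]-40],0))
for n,p in dict(hbL=(-97.5,24,80),hfL=(-47.5,24,80),jL=(-27.5,38,73),jR=(-27.5,-38,73),bbL=(-102.5,50,13),bbR=(-102.5,-50,13)).items(): print(n,np.round(np.array(px(f,p))-[100,40]))
E
```

```text
310.6218270094269 209.68499212712558 [[-0.001 -0.953 -0.303]
 [ 1.    -0.001 -0.001]
 [ 0.    -0.303  0.953]]
-11 -42.5 0 [115. 217.]
11 -42.5 0 [113. 184.]
-11 -42.5 13 [111. 226.]
11 -42.5 13 [108. 192.]
-11 -42.5 30 [104. 241.]
11 -42.5 30 [101. 204.]
-11 -42.5 50 [ 94. 263.]
11 -42.5 50 [ 90. 222.]
hbL [137. 255.]
hfL [132. 162.]
jL [102. 117.]
jR [264. 117.]
bbL [114. 209.]
bbR [252. 209.]
```

The pads' real tips sit about 38 mm behind the reported TCP. Shut, they stood on the housing top with 12 N at a TCP height of 42, and the top is at z = 80. I'll go 36 mm deeper, with the fingers open.

>>> move_arm(deltas="0.04 0.05 0 0 0 0 -1; 0 0 0.2 0 0 0 -1; 0 0 0.2 0 0 0 -1; 0 0 0.19 0 0 0 -1; 0 0 0 0 0 0 -1; 0 0 0 0 0 0 -1")

```text
clock: 5.65
tcp_pos: [444.3, -370.3, 74.1]
ee_rot: [3.11, 0.447, -0.0]
force: [-0.3, 1.1, -0.9]
gripper_width: 1.002
finger_force: 0.0
```

```bash
python3 st.py
```

```text
t 5.65 tcp vise [-82.2  -2.2   4.1] R [[1.0, -0.0, -0.0], [-0.0, -1.0, -0.0], [-0.0, 0.0, -1.0]] F vise [ 0.   1.1 -0.9] w 1.002 ff 0.0
```

>>> move_arm(deltas="0 -0.03 0 0 0 0 0; 0 0 0 0 0 0 1; 0 0 0 0 0 0 1; 0 0 0 0 0 0 1; 0 0 0 0 0 0 1; 0 0 0 0 0 0 1", force=40)

```text
clock: 6.4
tcp_pos: [443.9, -367.4, 75.9]
ee_rot: [-3.109, -0.447, -0.002]
force: [-2.9, 6.7, 10.7]
gripper_width: 0.554
finger_force: 44.3
```

```bash
python3 st.py
```

```text
t 6.4 tcp vise [-81.7   0.7   5.9] R [[1.0, -0.0, 0.001], [-0.0, -1.0, 0.0], [0.001, -0.0, -1.0]] F vise [-0.9  7.2 10.7] w 0.554 ff 44.3
```

Opening is 47 mm, so the lever is squeezed flat. I'll run the slide forward.

>>> move_arm(deltas="0.05 0 -0.02 0 0 0 1; 0.1 0 -0.01 0 0 0 1; 0.12 0 0 0 0 0 1; 0.12 0 0 0 0 0 1; 0.12 0 0 0 0 0 1; 0.12 0 0 0 0 0 1; 0.12 0 0 0 0 0 1; 0.1 0 0 0 0 0 1; 0.05 0 0 0 0 0 1; 0 0 0 0 0 0 1")

```text
clock: 7.65
tcp_pos: [495.9, -352.2, 76.0]
ee_rot: [-3.108, -0.448, -0.0]
force: [-1.6, 5.2, 3.0]
gripper_width: 0.553
finger_force: 43.9
```

```bash
python3 st.py
```

```text
t 7.65 tcp vise [-27.5   0.6   6. ] R [[1.0, 0.0, 0.0], [0.0, -1.0, 0.001], [0.0, -0.001, -1.0]] F vise [-0.1  5.5  3. ] w 0.553 ff 43.9
```

>>> move_arm(deltas="0.05 0 0 0 0 0 1; 0.05 0 0 0 0 0 1; 0 0 0 0 0 0 1")

```text
clock: 8.02
tcp_pos: [501.5, -350.6, 76.0]
ee_rot: [-3.108, -0.448, 0.0]
force: [-2.1, 4.9, 3.4]
gripper_width: 0.555
finger_force: 43.8
```

>>> move_arm(deltas="0.04 0 0 0 0 0 1; 0 0 0 0 0 0 1")

```text
clock: 8.28
tcp_pos: [502.9, -350.1, 76.0]
ee_rot: [-3.108, -0.447, 0.002]
force: [-4.5, 4.2, 3.7]
gripper_width: 0.55
finger_force: 43.9
```

```bash
python3 st.py
```

```text
t 8.28 tcp vise [-20.2   0.6   6. ] R [[1.0, -0.0, -0.001], [-0.0, -1.0, 0.001], [-0.001, -0.001, -1.0]] F vise [-3.1  5.3  3.7] w 0.55 ff 43.9
```

>>> move_arm(deltas="0.04 0 0 0 0 0 1; 0 0 0 0 0 0 1")

```text
clock: 8.52
tcp_pos: [503.8, -349.8, 75.9]
ee_rot: [-3.109, -0.446, 0.007]
force: [-9.7, 2.1, 5.3]
gripper_width: 0.551
finger_force: 43.9
```

>>> move_arm(deltas="0.04 0 0 0 0 0 1; 0 0 0 0 0 0 1")

```text
clock: 8.78
tcp_pos: [504.6, -349.6, 76.0]
ee_rot: [-3.109, -0.445, 0.011]
force: [-14.4, 0.4, 6.3]
gripper_width: 0.55
finger_force: 44.0
```

```bash
python3 st.py
```

```text
t 8.78 tcp vise [-18.5   0.6   6. ] R [[1.0, -0.002, -0.007], [-0.002, -1.0, 0.001], [-0.007, -0.001, -1.0]] F vise [-13.7   4.5   6.3] w 0.55 ff 44.0
```

The x force climbs about 5 N/mm, so the wood is up against the fixed jaw. I'll let go and lift.

>>> move_arm(deltas="0 0 0 0 0 0 -1; 0 0 0 0 0 0 -1; 0 0 0 0 0 0 -1; 0 0 0 0 0 0 -1; 0 0.02 -0.3 0 0 0 -1; 0 0 -0.8 0 0 0 -1; 0 0 -0.9 0 0 0 -1; 0 0 -0.7 0 0 0 -1; 0 0 0 0 0 0 -1; 0 0 0 0 0 0 -1")

```text
clock: 10.02
tcp_pos: [508.5, -350.5, 237.3]
ee_rot: [-3.109, -0.448, 0.0]
force: [-0.1, 0.5, -0.5]
gripper_width: 0.999
finger_force: 0.0
```

```bash
python3 - <<'E'
from st import *
import cv2
state()
f=manip.grab_frame("wrist");im=cv2.resize(f["color"][:,:,::-1],(784,588),interpolation=cv2.INTER_CUBIC)
for s in(63,67):
  for q in(-.59,):
    for p in[(70,38,76),(s-30,38,73),(s-161,5-92*np.sin(q),52+92*np.cos(q)),(s-100,24,80)]:
      u=np.array(px(f,p))*1.4;cv2.circle(im,tuple(int(k) for k in u),3,(0,0,255),1);print(s,p,u.round())
cv2.imwrite("pics/w5.png",im)
E
```

```text
t 10.03 tcp vise [-15.   -1.3 167.3] R [[1.0, 0.0, -0.0], [0.0, -1.0, 0.0], [-0.0, -0.0, -1.0]] F vise [ 0.   0.5 -0.5] w 0.999 ff 0.0
63 (70, 38, 76) [328. 143.]
63 (33, 38, 73) [331. 206.]
63 (-98, np.float64(56.18521410797611), np.float64(128.44654247721505)) [298. 440.]
63 (-37, 24, 80) [356. 315.]
67 (70, 38, 76) [328. 143.]
67 (37, 38, 73) [331. 199.]
67 (-94, np.float64(56.18521410797611), np.float64(128.44654247721505)) [297. 435.]
67 (-33, 24, 80) [356. 309.]
```

View pics/w5.png

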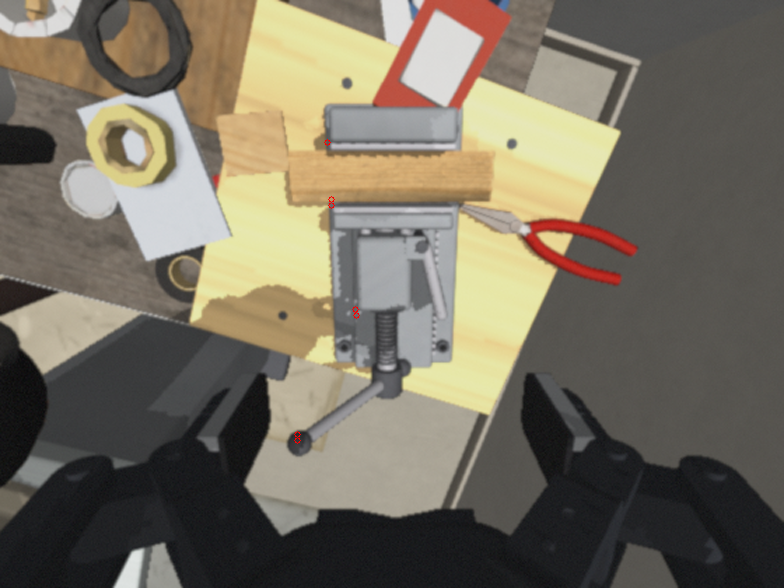

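Wrist view: the wood sits between the fixed jaw (row 147) and the moving jaw (row 206). The lever is free, and the ball at (299,442) means the slide is at about 63 mm. I'll check the lamp's position before swinging to the left of the bar.

```bash
python3 - <<'E'
from st import *
import cv2
a=manip.grab_frame("scene");b=manip.grab_frame("side")
P=lambda f:np.array([[f["fx"],0,f["cx"]],[0,f["fy"],f["cy"]],[0,0,1]])@np.c_[f["R"],f["t"]]
X=cv2.triangulatePoints(P(a),P(b),np.array([[340.],[97]]),np.array([[460.],[270]]));X=(X[:3]/X[3]).ravel()
print(X,Rv.T@(X-V), Rv@[-98,92,74]+V)
E
```

```text
[291.77925829 -35.30661081 116.86355939] [-133.97910747  362.20388558   46.86355939] [ 402.52599705 -284.38450186  144.        ]
```

The lamp head is 270 mm away, so the path is clear.

>>> move_arm(deltas="-0.3 -0.3 0 0 0 0 1; -0.4 -0.45 0 0 0 0 1; -0.4 -0.45 0 0 0 0 1; -0.28 -0.35 0 0 0 0 1; 0 0 0.4 0 0 0 1; 0 0 0.6 0 0 0 1; 0 0 0.4 0 0 0 1; 0 0 0.15 0 0 0 1; 0 0 0 0 0 0 1; 0 0 0 0 0 0 1")

```text
clock: 11.42
tcp_pos: [403.4, -285.3, 145.8]
ee_rot: [3.108, 0.447, 0.001]
force: [-0.6, -0.6, 0.0]
gripper_width: 0.003
finger_force: 0.0
```

```bash
python3 st.py
```

```text
t 11.43 tcp vise [-97.4  90.8  75.8] R [[1.0, -0.0, 0.001], [-0.0, -1.0, -0.001], [0.001, 0.001, -1.0]] F vise [-0.7 -0.4  0. ] w 0.003 ff 0.0
```

>>> move_arm(deltas="0 0.1 0 0 0 0 1; 0 0.15 0 0 0 0 1; 0 0.15 0 0 0 0 1; 0 0.15 0 0 0 0 1; 0 0.15 0 0 0 0 1; 0 0.15 0 0 0 0 1; 0 0.15 0 0 0 0 1; 0 0.15 0 0 0 0 1; 0 0 0 0 0 0 1")

```text
clock: 12.55
tcp_pos: [422.4, -351.6, 145.0]
ee_rot: [-3.11, -0.447, 0.0]
force: [-1.4, 1.3, 0.6]
gripper_width: -0.001
finger_force: 0.5
```

```bash
python3 st.py
```

```text
t 12.55 tcp vise [-97.9  21.9  75. ] R [[1.0, -0.001, -0.0], [-0.001, -1.0, 0.0], [-0.0, -0.0, -1.0]] F vise [-1.   1.6  0.6] w -0.001 ff 0.5
```

>>> move_arm(deltas="0 0.12 0 0 0 0 1; 0 0.12 0 0 0 0 1; 0 0.12 0 0 0 0 1; 0 0.12 0 0 0 0 1")

```text
clock: 13.05
tcp_pos: [429.0, -375.9, 143.1]
ee_rot: [-3.103, -0.447, 0.004]
force: [-2.9, 8.0, -2.2]
gripper_width: 0.004
finger_force: 3.5
```

>>> move_arm(deltas="0 0.12 0 0 0 0 1; 0 0.12 0 0 0 0 1")

```text
clock: 13.3
tcp_pos: [433.0, -389.5, 143.1]
ee_rot: [-3.102, -0.447, 0.004]
force: [-2.9, 8.1, 0.4]
gripper_width: -0.001
finger_force: 3.6
```

```bash
python3 - <<'E'
from st import *
import cv2
state()
a=manip.grab_frame("scene")["color"][110:260,195:345,::-1];b=manip.grab_frame("side")["color"][120:270,220:370,::-1]
r=lambda i:cv2.resize(i,(400,400),interpolation=cv2.INTER_CUBIC)
cv2.imwrite("pics/c6.png",np.hstack([r(a),r(b)]))
E
```

```text
t 13.3 tcp vise [-98.4 -17.5  73.1] R [[1.0, 0.0, -0.002], [0.0, -1.0, 0.007], [-0.002, -0.007, -1.0]] F vise [-0.5  8.6  0.4] w -0.001 ff 3.6
```

>>> move_arm(deltas="0 0.1 0 0 0 0 1; 0 0.06 0 0 0 0 1; 0 0 0 0 0 0 1")

```text
clock: 13.78
tcp_pos: [436.1, -399.4, 143.5]
ee_rot: [-3.104, -0.447, 0.003]
force: [-1.5, 6.9, 0.2]
gripper_width: 0.0
finger_force: 2.9
```

>>> move_arm(deltas="0 -0.2 0 0 0 0 1; 0 -0.5 -0.3 0 0 0 1; 0 -0.5 -0.8 0 0 0 1; 0 -0.2 -0.9 0 0 0 1; 0 0 -0.2 0 0 0 1; 0 0 0 0 0 0 1; 0 0 0 0 0 0 1")

```text
clock: 14.65
tcp_pos: [413.2, -321.1, 275.2]
ee_rot: [-3.108, -0.447, 0.002]
force: [-0.1, -0.0, 0.3]
gripper_width: 0.002
finger_force: 0.0
```

```bash
python3 - <<'E'
from st import *
import cv2
state()
f=manip.grab_frame("scene");a=f["color"][110:310,195:395,::-1];g=manip.grab_frame("side");b=g["color"][120:320,190:390,::-1]
r=lambda i:cv2.resize(i,(400,400),interpolation=cv2.INTER_CUBIC)
A,B=r(a),r(b)
for q,c in((.4,(0,0,255)),(.7,(0,255,0)),(1.,(255,0,0))):
  p=(63-161,5-92*np.sin(q),52+92*np.cos(q))
  for F,I,o in((f,A,(195,110)),(g,B,(190,120))):
    u=(np.array(px(F,p))-o)*2;cv2.circle(I,tuple(int(k) for k in u),3,c,1)
cv2.imwrite("pics/c7.png",np.hstack([A,B]))
E
```

```text
t 14.65 tcp vise [-98.1  53.8 205.2] R [[1.0, -0.001, -0.001], [-0.001, -1.0, 0.002], [-0.001, -0.002, -1.0]] F vise [-0.1  0.   0.3] w 0.002 ff 0.0
```

View pics/c7.png

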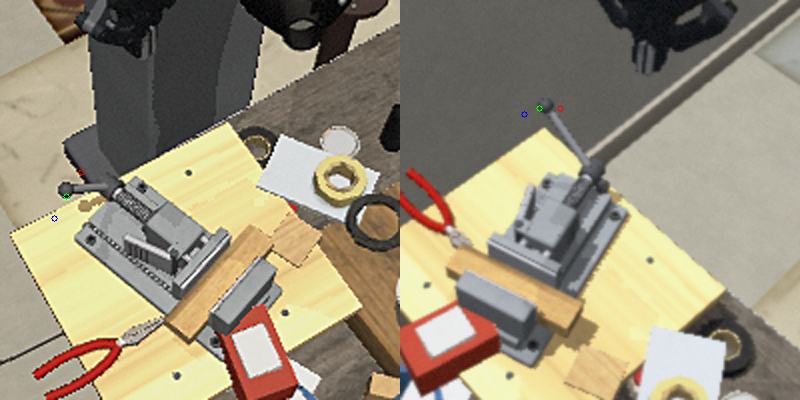

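The picture shows the ball near the 0.7 rad mark (green) in both views, clearly to the right, and the gripper is clear. I'll check numerically that the jaw meets the wood.

```bash
python3 - <<'E'
from st import *
import cv2
f=manip.grab_frame("wrist");S=cv2.cvtColor(f["color"],cv2.COLOR_RGB2HSV)
for y,z in((-20,73),(0,73),(20,73),(50,51),(-46,51)):
  print("y",y,"z",z)
  print(" ".join(f"{x}:{'/'.join(map(str,S[int(round(v)),int(round(u))][1:]))}" for x in range(28,84,2) for u,v in[px(f,(x,y,z))] if 0<=v<420 and 0<=u<560))
E
```

```text
y -20 z 73
28:9/175 30:3/219 32:6/205 34:110/171 36:126/194 38:128/208 40:108/227 42:113/224 44:111/226 46:112/227 48:114/226 50:110/232 52:111/230 54:106/231 56:106/233 58:115/164 60:109/143 62:4/68 64:7/73 66:5/153 68:6/214 70:10/79
y 0 z 73
28:7/172 30:2/220 32:5/208 34:111/175 36:118/197 38:127/215 40:105/231 42:110/228 44:105/233 46:111/230 48:107/231 50:110/230 52:111/227 54:106/231 56:110/224 58:115/151 60:107/145 62:0/69 64:7/71 66:5/153 68:5/216 70:10/79
y 20 z 73
28:7/174 30:3/221 32:4/210 34:91/180 36:121/210 38:123/219 40:104/235 42:109/235 44:111/229 46:110/229 48:106/234 50:104/235 52:109/226 54:104/235 56:101/234 58:114/175 60:107/148 62:4/67 64:4/69 66:8/151 68:4/216 70:16/81
y 50 z 51
28:77/122 30:83/110 32:115/113 34:114/185 36:111/195 38:120/194 40:122/199 42:115/213 44:108/221 46:115/218 48:114/217 50:109/224 52:115/220 54:115/220 56:115/220 58:108/228 60:109/227 62:112/221 64:118/221 66:111/189 68:85/123 70:82/128 72:81/132 74:80/137 76:80/134
y -46 z 51
28:95/235 30:104/152 32:117/105 34:111/140 36:109/169 38:121/175 40:127/187 42:121/211 44:105/228 46:114/224 48:107/228 50:112/227 52:117/223 54:113/226 56:110/228 58:113/225 60:109/229 62:109/227 64:110/231 66:85/235 68:53/235 70:50/236 72:53/236 74:56/236 76:58/235
```

The wood is flush between the jaws with no gap. At this slide position and about 0.65 rad, the jaw spring is compressed by about 6 mm. Handing in.

```bash
python3 -c "
from workcell import manip
print(manip.close_job())"
```

```text
the job is handed in; nothing more can be done
None
```

I handed the job in with the offcut clamped between the jaws, the T-bar leaning right at about 0.65 rad and the gripper clear, at about 15 s on the clock. My first squeeze closed on top of the housing (about 12 N) because the fingertips sit about 38 mm behind the reported TCP. I corrected for that, and the hand-in returned no verdict.

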